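# Hang a slide rack on the draining carousel

## Task

First turn the draining carousel until its one empty hook stands over the blue drip tray. Then pick up the slide rack with the orange grip, keep it upright, and hang it by its wire bail on that hook so that it hangs freely over the tray. Leave the bottle, the timer and the culture dish where they are.

Things in the scene. Friction and masses are not known exactly. Their poses are not given: they have to be found in the camera images.
- stand: Fixed stand: dark round foot, 150 mm diameter, with an upright post. Origin on the post's axis at bench height; the carousel turns about this axis. Its +y axis points from the post to the blue drip tray (open, 104 mm along x, 76 mm along y, 14 mm high), which lies on the bench with its centre 117 mm from the axis.
- carousel (a joint): Angle of the carousel on the stand, rad, growing counter-clockwise seen from above; 0 (or a whole turn, 6.283) when the empty hook is straight over the drip tray. Turns both ways; a dragging bearing (0.05 N m) keeps it where it is left. Four radial hooks 90 degrees apart: three carry fixed racks with black grips (out to 140 mm from the axis, up to 194 mm above the bench), one is empty.
- carousel_top (a point): Centre of the carousel's flat white top disc, on the axis, 173 mm above the bench; +y points along the empty hook. Disc 156 mm in diameter, bare but for four upright black push pins, 10 mm in diameter, tops 205 mm above the bench, 60 mm from the axis, midway between the hooks (45, 135, 225, 315 degrees from the empty one). Push a pin sideways to turn the carousel.
- hook_seat (a point): Where the middle of the bail's bar rests on the empty hook: 115 mm from the axis, 147 mm above the bench; moves with the carousel. The hook is one round steel wire, 8 mm thick, running radially out from the hub. Its level seat lies 106 to 123 mm from the axis, wire centre line 140 mm above the bench; inwards the wire rises 12 mm, outwards it turns up to the hook's end.
- hook_end (a point): Upturned outer end of the empty hook (centre line): 137 mm from the axis, 162 mm above the bench, its very top at 166 mm. The bail must come in from outside, moving towards the axis with its bar above this end and the basket below the hook, and then be lowered onto the seat.
- tray_mark (a point): Fixed point above the drip tray where hook_seat is when the empty hook stands straight over the tray (115 mm from the axis, 147 mm above the bench).
- rack_grip (a point): Centre of the orange grip on the loose slide rack, 143 mm above the rack's underside: an upright square bar, 14 x 14 mm, 44 mm tall (121 to 165 mm above the underside), on the middle of the bail's bar. The rack stands upright on the bench, 100 to 200 g. Axes: z up, y along the bail's bar and the basket's length, x across. Hung, the rack's x axis lies along the hook, either way round.
- rack_bar (a point): Middle of the bail's bar on the loose rack (centre line), 120 mm above the underside, 23 mm below rack_grip. Bail: 6 mm steel wire in the rack's y-z plane, legs 38 to 40 mm either side, rising to 108 mm and meeting here as a flat inverted V. Below it is the basket of slides, 46 mm (x) by 86 mm (y), 42 mm high; the opening between basket and bar is about 70 mm high.
- bottle: Reagent bottle with white cap, 52 mm diameter, 105 mm tall, origin at its underside; bystander, leave alone.
- timer: White lab timer, 56 x 72 x 25 mm, origin at its underside; bystander, leave alone.
- dish: Culture dish with pink content, 57 mm diameter, 12 mm high, origin at its underside; bystander, leave alone.

How it is judged:
By the outcome, as a careful person would: the job done as asked, in the order asked, and still so for the second after the job is handed in, with the robot touching nothing.
It also fails if it takes over 64 s, if anything falls off the work surface, if the arm or the gripper's body presses on something with over 40 N, if the wrist force passes 120 N, or if a joint passes its speed limit or range.

## Robot

A 6-joint arm with a two-finger parallel gripper is mounted at the origin on a cart in front of the work surface, level with it; the furniture and walls round the work are solid. World frame = base frame: x ahead of the robot, y to its left, z up, the work surface at z = 0. Lengths are in mm, angles in rad, forces in N, time in s.
With the tool pointing down it reaches from about 300 to 775 mm from the base axis. Payload 14.6 kg.
Tool frame: the origin (TCP) lies at the very end of the fingers, on their centre line; the grasp point (between the pads) lies 19 mm behind it; z points along the fingers, y is the line along which they close (so a half turn about z gives the same grasp; the last joint's range is limited). The gripper opens to 94 mm and grips with 3 to 60 N. Pads are 16 mm wide; open, the fingers measure 119 mm over their backs; the gripper's body (75 mm by 177 mm) begins 78 mm behind the grasp point.
Start: joints at [-1.181, 0.3, 1.521, -0, 1.321, -0.067], TCP at [242.585, -493.601, 205.446] pointing down, gripper open.
Joint ranges: [-3.03, 3.03], [-0.79, 2.21], [0.23, 2.52], [-1.04, 4.18], [0, 3.07], [-2.55, 2.55]. Speed limits (rad/s): [2.22, 2.22, 2.57, 3.14, 3.14, 3.14].

## Interface

Orientations are given as [roll, pitch, yaw] about the fixed x, y, z axes, in that order (R = Rz(yaw) Ry(pitch) Rx(roll)).
In Python, from cell import manip, eyes, ticket gives the robot as it stands. The module is installed in compiled form; this text tells all that it offers.
- The arm moves only by the tool arm_command, never from a script. Its argument "plan" is a list of rows, each a list of 5 numbers: the opening, from -1 (shut) to 1 (fully open), then the shift along the tool's x, y, z in m, then the turn about the tool's z in rad. In form: [[jaw, dx, dy, dz, roll], ...]. A call has 1 to 20 rows; each row shifts and turns the commanded pose from where the row before left it, along the tool's axes as they then stand; what a row does not reach is not made up. A row lasts 1/8 s, in which the tool goes at most 62.5 mm and 10.7 degrees, less where a joint would pass 70% of its speed; a pose out of reach is approached as far as the arm can. A call is refused whole if a number of a shift passes 0.0625 or a number of a turn 0.188, either way. A call with a gripper value outside its range is refused whole. The fingers move at their own pace and stop on an object; "newtons" is the grip in N (left out, the last holds). Time passes only in rows, so rows that do not move let the fingers close. It gives the time, the measured TCP pose, the force, the opening and the grip force at its end, in the units of the state.
- manip.read_state(): the state, without advancing time (a new reading comes with each control period).
- eyes.camera(name): name is "scene" or "top"; returns a dict with "img" (480x640x3 uint8, blue, green, red), "z_map" (480x640 float32, mm along the optical axis (not along the pixel's ray), 0 where there is no reading), "fx", "fy", "cx", "cy" (pixels), "eye" and "orientation" of the camera in the world. Camera axes: x right, y down, z forward; pixel columns grow to the right and rows downward; lengths in mm; the calibration is good to about 2 mm. A picture is of the moment at which its call begins.
- ticket.sign_off(): hands the job in; it is judged then, once.
The state is a dict: "clock": time; "joints": joint angles; "qd": joint speeds; "effort": joint torques, N m; "eef_pos": TCP position; "eef_rot": TCP orientation; "wrist_force": force on the tool from outside, world axes, zero at the start; "moment": the same for the moment, N m; "finger_gap": finger opening in mm; "finger_force": force on a finger pad.
Only numpy, scipy, OpenCV 4.12 (cv2) and the standard library are available. Lean on these libraries where they do the work, as an engineer would, in place of code of your own. Each camera call takes 0.05 s, during which the arm holds its last target. There are 200 camera calls.

## Working session

There is one attempt and no reset: what is moved stays moved. The work goes in short steps, Python scripts to look and compute and a tool call to move; the robot and the scene stay as the last step left them, time stands still between calls to the robot, and variables do not carry over. Pictures are saved under pics/ and viewed, at most 10 in all, crops included, and the job is handed in when it is done.

Besides the shell and the picture viewer there is one more tool, called after "Emit:" as name(argument=value, ...) on one line, values as JSON. arm_command: Moves the arm, as the interface text tells. Its arguments: {"type":"object","properties":{"plan":{"type":"array"},"newtons":{"type":"number"}},"required":["plan"]}

```bash
mkdir -p pics; cat > h.py <<'E'
import numpy as np, cv2
from scipy.spatial.transform import Rotation as R
from cell import manip, eyes, ticket
def shot(n,tag=None):
    c=eyes.camera(n)
    if tag: cv2.imwrite(f'pics/{tag}.png',c['img'])
    o=np.array(c['orientation'],float)
    c['R']=o if o.shape==(3,3) else (R.from_euler('xyz',o).as_matrix() if o.size==3 else R.from_quat(o).as_matrix())
    c['e']=np.array(c['eye'],float); return c
def ray(c,u,v):
    d=np.array([(u-c['cx'])/c['fx'],(v-c['cy'])/c['fy'],1.]); return c['R']@d
def onplane(c,u,v,z):
    d=ray(c,u,v); return c['e']+d*(z-c['e'][2])/d[2]
def depthpt(c,u,v):
    return c['e']+ray(c,u,v)*c['z_map'][int(round(v)),int(round(u))]
def cloud(c,m):
    v,u=np.nonzero(m&(c['z_map']>0)); z=c['z_map'][v,u]
    return c['e']+(np.c_[(u-c['cx'])/c['fx'],(v-c['cy'])/c['fy'],np.ones(len(u))]*z[:,None])@c['R'].T
def proj(c,p):
    q=c['R'].T@(np.array(p,float)-c['e']); return c['fx']*q[0]/q[2]+c['cx'],c['fy']*q[1]/q[2]+c['cy']
def tri(c1,p1,c2,p2):
    a,b=ray(c1,*p1),ray(c2,*p2); s=np.linalg.lstsq(np.c_[a,-b],c2['e']-c1['e'],rcond=None)[0]
    x,y=c1['e']+a*s[0],c2['e']+b*s[1]; return (x+y)/2,np.linalg.norm(x-y)
E
python3 - <<'E'
from h import *
for n in('scene','top'):
    c=shot(n,n+'0'); print(n,c['eye'],c['orientation'],c['fx'],c['cx'],c['cy'])
s=manip.read_state(); print(s)
E
```

```text
scene [ -55.96385105  661.75614526 1006.37344581] [-2.35242401 -0.00629623 -2.47249162] 474.07702632981426 314.6085276397004 248.76106947082755
top [-371.17000097  137.39269355 1783.68059119] [-2.65416877 -0.00510993 -1.74079439] 604.0373504025498 324.9297136510115 228.55869035660362
{'clock': 0.1, 'joints': array([-1.18058783e+00,  3.00390377e-01,  1.52151109e+00,  1.71520779e-05,
        1.32074755e+00, -6.65944362e-02]), 'qd': array([-0.00091141, -0.0015854 , -0.00285715, -0.00031862,  0.00088319,
       -0.00042488]), 'effort': array([ 1.12373880e-04, -5.32649803e+01, -3.53286982e+01,  7.09134294e-02,
        2.35031551e-02, -6.44852798e-05]), 'eef_pos': array([ 242.50537954, -493.37788572,  204.96023201]), 'eef_rot': array([-3.14053974e+00, -8.68729327e-05,  4.56798637e-01]), 'wrist_force': array([ 0.42985091,  0.04423591, -0.97226271]), 'moment': array([-0.01626974,  0.00717207, -0.0344351 ]), 'finger_force': 0.0, 'finger_gap': 93.94210884970447}
```

View pics/scene0.png

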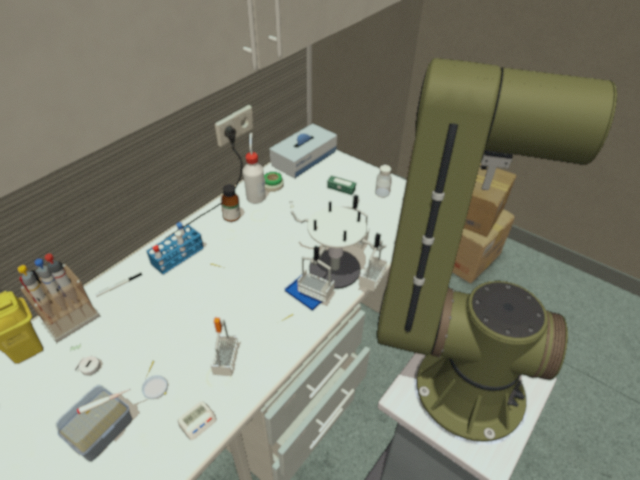

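View pics/top0.png

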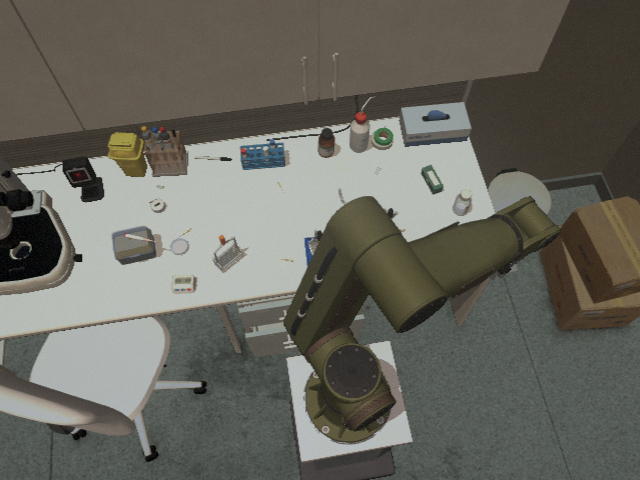

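The scene view shows the carousel disc near (337,227), the blue tray near (305,292), the orange grip near (219,325), and a pale bare hook near (295,210). In the top view the arm hides the carousel. The loose rack is at (228,253).

```bash
python3 - <<'E'
from h import *
c=shot('scene');t=shot('top')
cv2.imwrite('pics/crop1.png',cv2.resize(c['img'][170:310,260:420],None,fx=5,fy=4.2,interpolation=cv2.INTER_CUBIC)[:600,:800])
def mask(c,lo,hi): return cv2.inRange(cv2.cvtColor(c['img'],cv2.COLOR_BGR2HSV),lo,hi)>0
uv={}
for n,k in(('s',c),('t',t)):
    m=mask(k,(5,150,120),(18,255,255))
    nn,l,st,ce=cv2.connectedComponentsWithStats(m.astype(np.uint8))
    for i in range(1,nn):
        if st[i,4]>8:
            P=cloud(k,l==i); print(n,st[i],ce[i],np.median(P,0).round() if len(P) else None)
            
    b=mask(k,(105,150,60),(122,255,255)); P=cloud(k,b); P=P[(P[:,2]<25)&(P[:,2]>-10)]; print('tray',n,len(P),P.min(0).round(),P.max(0).round())
# disc
P=cloud(c,np.ones((480,640),bool)); 
Q=P[(abs(P[:,2]-173)<4)&(P[:,0]>250)&(P[:,0]<900)]; print('disc',len(Q),np.median(Q,0),Q.min(0),Q.max(0))
print('disc px',depthpt(c,337,225), depthpt(c,345,275))
E
```

```text
s [215 319   6  13  58] [217.62068966 324.72413793] [494. 302. 150.]
tray s 284 [424.   2.  -0.] [529.  52.  18.]
t [220 236   4   4  13] [221.23076923 237.38461538] [496. 297. 165.]
tray t 39 [451.  32.  -7.] [527.  44.  12.]
disc 2286 [ 476.93486742 -108.71489685  173.68230716] [  250.98307767 -1481.73220607   169.00844385] [899.76244131 588.23331649 176.99374969]
disc px [ 469.58291313 -106.15723102  173.3955479 ] [428.6908465  -99.54196355  11.5415516 ]
```

View pics/crop1.png

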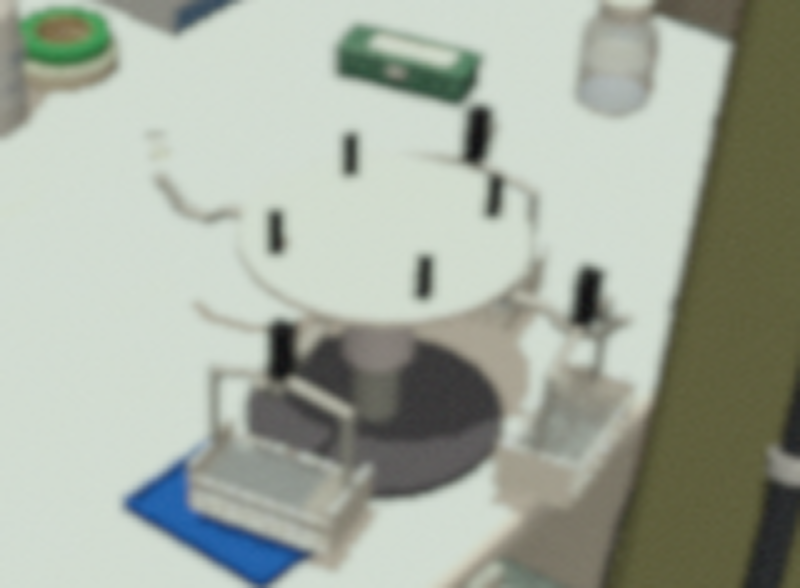

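The crop shows four pins, with tops near scene px (330,203), (315,221), (345,231) and (359,212). The empty hook's end is near (292,213), pointing left and back. One black-grip rack hangs over the blue tray, so the carousel needs about a quarter turn.

```bash
python3 - <<'E'
from h import *
c=shot('scene');t=shot('top')
pins=[onplane(c,u,v,205) for u,v in((330,202.3),(315,220.2),(345,231),(359,211.8))]
A=np.mean(pins,0);print(np.round(pins,1),'axis',A.round(1),[round(np.linalg.norm(p-A),1) for p in pins],[round(np.degrees(np.arctan2(*(p-A)[1::-1])),1) for p in pins])
he=onplane(c,292,212.5,164);d=he-A;print('hook',he.round(),np.hypot(*d[:2]),np.degrees(np.arctan2(d[1],d[0])))
b=cv2.inRange(cv2.cvtColor(c['img'],cv2.COLOR_BGR2HSV),(105,150,60),(122,255,255))
P=cloud(c,b>0);P=P[(P[:,2]<25)&(P[:,2]>-10)]
r=cv2.minAreaRect(P[:,:2].astype(np.float32));print(r)
d=np.array(r[0])-A[:2];print('tray',np.hypot(*d),np.degrees(np.arctan2(d[1],d[0])))
P=cloud(c,np.ones((480,640),bool));Q=P[(abs(P[:,2]-173)<5)&(np.hypot(*(P[:,:2]-A[:2]).T)<100)]
print('disc',cv2.minEnclosingCircle(Q[:,:2].astype(np.float32)))
# rack: orange tri
print('grip',tri(c,(217.6,324.7),t,(221.5,238.5)))
for n,k in(('s',c),('t',t)):
    P=cloud(k,np.ones((480,640),bool)); G=np.array([494,300])
    Q=P[(np.hypot(*(P[:,:2]-G).T)<75)&(P[:,2]>32)&(P[:,2]<60)]; r=cv2.minAreaRect(Q[:,:2].astype(np.float32));print(n,len(Q),r,Q.mean(0))
    Q=P[(np.hypot(*(P[:,:2]-G).T)<75)&(P[:,2]>90)];print(len(Q), np.linalg.eigh(np.cov(Q[:,:2].T)))
cv2.imwrite('pics/crop2.png',np.hstack([cv2.resize(k['img'][y:y+70,x:x+50],None,fx=8,fy=8,interpolation=cv2.INTER_CUBIC) for k,y,x in((c,310,200),(t,215,205))]))
E
```

```text
[[ 517.9 -138.1  205. ]
 [ 504.4  -56.6  205. ]
 [ 420.8  -71.5  205. ]
 [ 435.5 -154.4  205. ]] axis [ 469.6 -105.1  205. ] [np.float64(58.5), np.float64(59.7), np.float64(59.3), np.float64(59.9)] [np.float64(-34.4), np.float64(54.4), np.float64(145.4), np.float64(-124.8)]
hook [602. -79. 164.] 134.7171052328505 11.204369054606682
((478.61492919921875, 33.01018142700195), (43.11209487915039, 106.80038452148438), 80.38213348388672)
tray 138.4502927419643 86.27840002225082
disc ((472.4626770019531, -104.86262512207031), 81.06705474853516)
grip (array([502.14876619, 298.05929744, 141.36718254]), np.float64(3.55167624281481))
s 222 ((498.1943664550781, 298.658447265625), (45.322391510009766, 89.5907211303711), 31.872817993164062) [496.58218106 300.2523772   37.95543562]
198 EighResult(eigenvalues=array([ 11.63791848, 400.47019651]), eigenvectors=array([[-0.83902928, -0.54408628],
       [-0.54408628,  0.83902928]]))
t 116 ((497.6131591796875, 298.2260437011719), (48.920074462890625, 86.73391723632812), 34.799320220947266) [495.31207752 299.0139975   37.34176651]
106 EighResult(eigenvalues=array([ 15.32540609, 419.38262906]), eigenvectors=array([[-0.8305715 , -0.55691201],
       [-0.55691201,  0.8305715 ]]))
```

View pics/crop2.png

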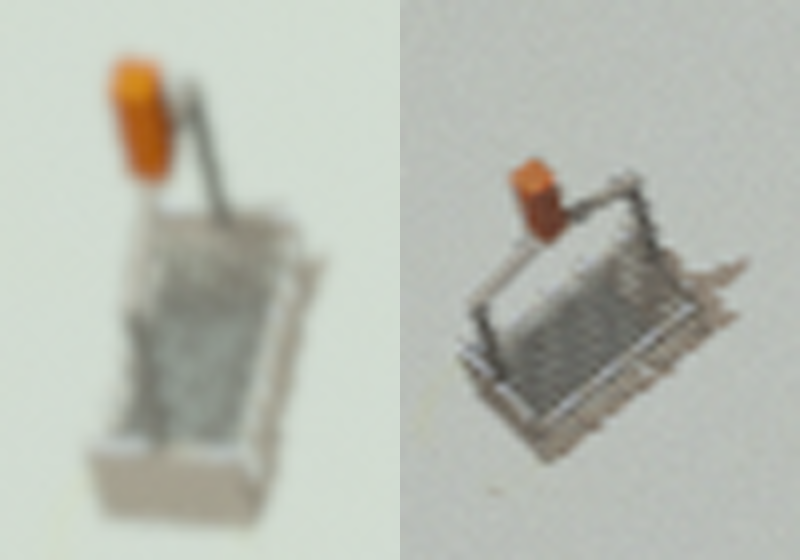

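Measurements so far:

| Item | Measurement |
|---|---|
| Carousel axis | About (470,-105) |
| Pins | At 55° plus multiples of 90° |
| Empty hook | About 10° |
| Tray direction | About 80° |
| Pin radii | 58.5–60 mm (60 given) |
| Disc height | 173.7 mm (173 given) |
| Rack | About (498,298), bail at about 123° |

I'll grip the pin at -35° with the fingers closing tangentially, then carry it round about 70° counter-clockwise.

Emit:
arm_command(plan=[[0.2,0,0,-0.012,0.177],[0.2,0,0,-0.012,0.177],[0.2,0,0,-0.012,0.177],[0.2,0,0,-0.012,0.177],[0.2,0,0,-0.012,0.177],[0.2,0,0,-0.012,0.177],[0.2,0.0026,-0.05,0,0],[0.2,0.0026,-0.05,0,0],[0.2,0.0026,-0.05,0,0],[0.2,0.0026,-0.05,0,0],[0.2,0.0026,-0.05,0,0],[0.2,0.0026,-0.05,0,0],[0.2,0.0026,-0.05,0,0],[0.2,0.0026,-0.05,0,0],[0.2,0.0026,-0.048,0,0],[0.2,0,0,0,0]], newtons=4)

```text
clock: 2.3
eef_pos: [517.8, -136.3, 277.0]
eef_rot: [-3.142, 0.001, -0.602]
wrist_force: [-0.6, -0.7, 0.1]
finger_gap: 56.4
finger_force: 0.0
```

```bash
python3 - <<'E'
from h import *
c=shot('scene');t=shot('top');s=manip.read_state();print(s['clock'],s['eef_pos'],s['eef_rot'],s['finger_gap'],s['wrist_force'])
cv2.imwrite('pics/crop3.png',np.hstack([cv2.resize(k['img'][y:y+120,x:x+100],None,fx=4,fy=4,interpolation=cv2.INTER_CUBIC) for k,y,x in((c,180,275),(t,180,290))]))
E
```

```text
2.4 [ 516.58072274 -138.45023429  277.23988746] [ 3.14131673e+00  4.00584185e-04 -6.04356802e-01] 56.40232694171836 [0.41973801 0.24213026 0.42043009]
```

View pics/crop3.png

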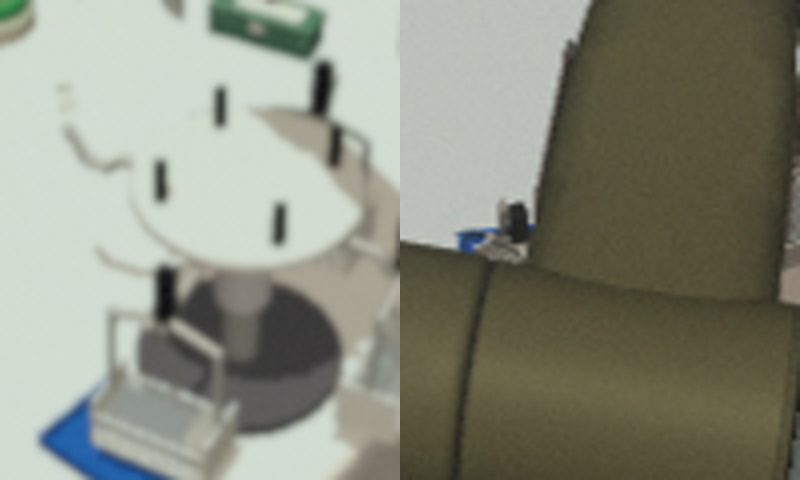

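The scene crop shows all four pins unchanged, and the gripper is just above the crop, over the far-left pin. The top view is blocked by the arm. I'll go down to z≈185 and close on the pin.

Emit:
arm_command(plan=[[0.2,0,0,0.03,0],[0.2,0,0,0.03,0],[0.2,0,0,0.02,0],[0.2,0,0,0.012,0],[-0.4,0,0,0,0],[-1,0,0,0,0],[-1,0,0,0,0],[-1,0,0,0,0],[-1,0,0,0,0]], newtons=4)

```text
clock: 3.52
eef_pos: [516.8, -138.5, 185.6]
eef_rot: [-3.141, -0.0, -0.605]
wrist_force: [1.7, 1.8, -0.1]
finger_gap: 9.8
finger_force: 2.4
```

```bash
python3 - <<'E'
from h import *
c=shot('scene');s=manip.read_state();print(s['clock'],s['eef_pos'],s['eef_rot'],s['finger_gap'],s['finger_force'],s['wrist_force'])
b=cv2.inRange(cv2.cvtColor(c['img'],cv2.COLOR_BGR2HSV),(105,150,60),(122,255,255))
# tray outline on the bench: outer contour corners
k=cv2.convexHull(max(cv2.findContours(b,0,1)[0],key=cv2.contourArea))[:,0]
W=np.array([onplane(c,u,v,7)[:2] for u,v in k]);print(W.round())
A=np.array([469.6,-105.1])
for a in(78,80,82,84):
    y=np.array([np.cos(np.radians(a)),np.sin(np.radians(a))]);x=np.array([y[1],-y[0]]);print(a,((W-A)@x).min(),((W-A)@x).max(),((W-A)@y).min(),((W-A)@y).max())
E
```

```text
3.575 [ 516.77395422 -138.47140173  185.61392175] [-3.14153162e+00 -2.74355692e-04 -6.05079256e-01] 9.811284013067487 4.000005125999451 [-0.46742042  0.04069999  1.31235559]
[[525.   6.]
 [433.  19.]
 [428.  20.]
 [428.  42.]
 [430.  48.]
 [433.  49.]
 [454.  49.]
 [516.  45.]
 [525.  43.]
 [528.  41.]
 [528.  27.]
 [527.   7.]]
78 -70.8217257863603 32.61199411565563 113.69684366361389 157.00348146246765
80 -66.06567284556624 36.849144222448906 115.78889078705281 156.40675330085446
82 -61.22912905904661 41.041399323182674 117.37601532537643 155.61946760295757
84 -56.31798701039284 45.183651800784055 115.93910311212647 154.6425835551278
```

The pin is held (gap 9.8 mm against a 10 mm pin). The tray's outer edge and symmetry put its direction at about 86°, so the turn is about 76°. I'll do half, check, then do the rest.

Emit:
arm_command(plan=[[-1,-0.0005,-0.008,0,-0.133],[-1,-0.0005,-0.008,0,-0.133],[-1,-0.0005,-0.008,0,-0.133],[-1,-0.0005,-0.008,0,-0.133],[-1,-0.0005,-0.008,0,-0.133],[-1,0,0,0,0]])

```text
clock: 4.32
eef_pos: [527.2, -100.2, 185.5]
eef_rot: [-3.141, 0.001, 0.061]
wrist_force: [-5.0, -0.3, 2.3]
finger_gap: 9.4
finger_force: 4.0
```

Emit:
arm_command(plan=[[-1,-0.0001,-0.0075,0,-0.132],[-1,-0.0001,-0.0075,0,-0.132],[-1,-0.0001,-0.0075,0,-0.132],[-1,-0.0001,-0.0075,0,-0.132],[-1,-0.0001,-0.0075,0,-0.132],[-1,0,0,0,0],[-1,0,0,0,0]])

```text
clock: 5.2
eef_pos: [514.9, -66.3, 185.3]
eef_rot: [-3.141, 0.001, 0.717]
wrist_force: [-4.9, -2.7, 0.8]
finger_gap: 9.7
finger_force: 4.0
```

```bash
python3 - <<'E'
from h import *
c=shot('scene')
print(manip.read_state()['eef_pos'])
cv2.imwrite('pics/crop4.png',cv2.resize(c['img'][160:310,260:420],None,fx=5,fy=4,interpolation=cv2.INTER_CUBIC)[:600,:800])
E
```

```text
[514.96385911 -66.33725774 185.2590214 ]
```

View pics/crop4.png

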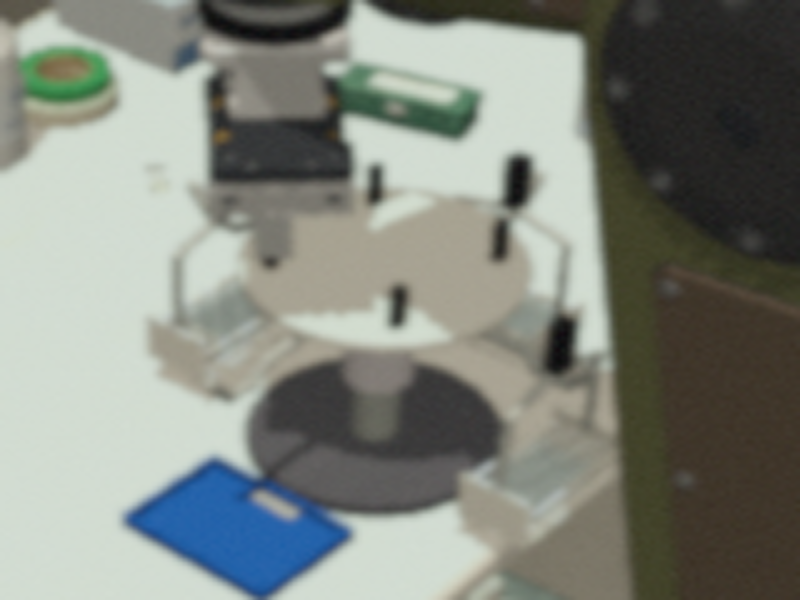

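The turn put the empty hook over the tray side. The tray is now fully visible, with crop corners (125,518), (215,460), (352,535) and (262,597). I'll measure the tray, the pins and the hook.

```bash
python3 - <<'E'
from h import *
c=shot('scene');t=shot('top')
b=cv2.inRange(cv2.cvtColor(c['img'],cv2.COLOR_BGR2HSV),(105,120,50),(125,255,255))
k=cv2.convexHull(max(cv2.findContours(b,0,1)[0],key=cv2.contourArea))[:,0]
A=np.array([469.6,-105.1])
for z in(7,14):
    W=np.array([onplane(c,u,v,z)[:2] for u,v in k]).astype(np.float32)
    r=cv2.minAreaRect(W);d=np.array(r[0])-A;print(z,r,np.hypot(*d),np.degrees(np.arctan2(d[1],d[0])))
# pins, crop px -> px
P=[onplane(c,260+u/5,160+v/4,205) for u,v in((377,166),(500,222),(399,288))]
print(np.round(P,1),[np.degrees(np.arctan2(p[1]-A[1],p[0]-A[0])) for p in P],[np.hypot(*(p[:2]-A)) for p in P])
for a in(82,84,86,88):
    q=np.radians(a);e=lambda r,z:tuple(np.round((np.array(proj(c,(A[0]+r*np.cos(q),A[1]+r*np.sin(q),z)))-[260,160])*[5,4]))
    print(a,e(137,166),e(115,140),e(80,152))
E
```

```text
7 ((476.9610900878906, 7.838432312011719), (81.21392059326172, 102.28411102294922), 86.66278839111328) 113.178068283466 86.27085598705179
14 ((473.2283020019531, 12.418708801269531), (80.64505004882812, 101.56766510009766), 86.66278839111328) 117.57470601168842 88.23159752512198
[[ 508.7 -149.9  205. ]
 [ 425.1 -143.8  205. ]
 [ 428.7  -60.4  205. ]] [np.float64(-48.875942523209254), np.float64(-139.0093998370113), np.float64(132.44316246285752)] [np.float64(59.425387000316874), np.float64(59.0052561584735), np.float64(60.57047664129116)]
82 (np.float64(191.0), np.float64(370.0)) (np.float64(224.0), np.float64(382.0)) (np.float64(273.0), np.float64(343.0))
84 (np.float64(198.0), np.float64(374.0)) (np.float64(229.0), np.float64(385.0)) (np.float64(277.0), np.float64(345.0))
86 (np.float64(204.0), np.float64(378.0)) (np.float64(235.0), np.float64(389.0)) (np.float64(281.0), np.float64(347.0))
88 (np.float64(211.0), np.float64(382.0)) (np.float64(241.0), np.float64(392.0)) (np.float64(285.0), np.float64(349.0))
```

The tray direction is about 86.7° and the hook (from the pins) about 86.5°, so they agree. I'll release the pin, rise and go towards the rack, then check from the unblocked top view.

Emit:
arm_command(plan=[[-0.4,0,0,0,0],[-0.4,0,0,0,0],[0,0,0,-0.02,0],[0,0,0,-0.04,0],[0,0,0,-0.04,0],[0,0.027,-0.035,0,0],[0,0.027,-0.035,0,0],[0,0.027,-0.035,0,0],[0,0.027,-0.035,0,0],[0,0.027,-0.035,0,0],[0,0.027,-0.035,0,0],[0,0,0,0,0.133],[0,0,0,0,0]])

```text
clock: 6.98
eef_pos: [498.6, 199.3, 285.4]
eef_rot: [-3.142, -0.0, 0.588]
wrist_force: [-0.4, 0.3, 0.3]
finger_gap: 47.1
finger_force: 0.0
```

```bash
python3 - <<'E'
from h import *
c=shot('scene','s5');t=shot('top')
s=manip.read_state();print(s['clock'],s['eef_pos'],s['eef_rot'],s['wrist_force'])
print('griptop',tri(c,(216.9,319.4),t,(221.6,237.2)))
A=(469.6,-105.1);print('axis in top',proj(t,(*A,173)))
x,y=[int(v) for v in proj(t,(*A,173))]
cv2.imwrite('pics/crop5.png',np.hstack([cv2.resize(k[0]['img'][k[1]:k[1]+120,k[2]:k[2]+100],None,fx=4,fy=4,interpolation=cv2.INTER_CUBIC) for k in((c,190,275),(t,max(y-60,0),x-50))]));print(x-50,y-60)
E
```

```text
7.075 [498.77421736 198.60438256 285.51161669] [-3.14158698e+00 -2.28859543e-04  5.88936313e-01] [-0.41144753  0.22699944 -0.18585767]
griptop (array([500.15176104, 296.26286568, 158.28855202]), np.float64(1.2469750258498091))
axis in top (np.float64(354.13581442610126), np.float64(224.00279677431615))
304 164
```

View pics/crop5.png

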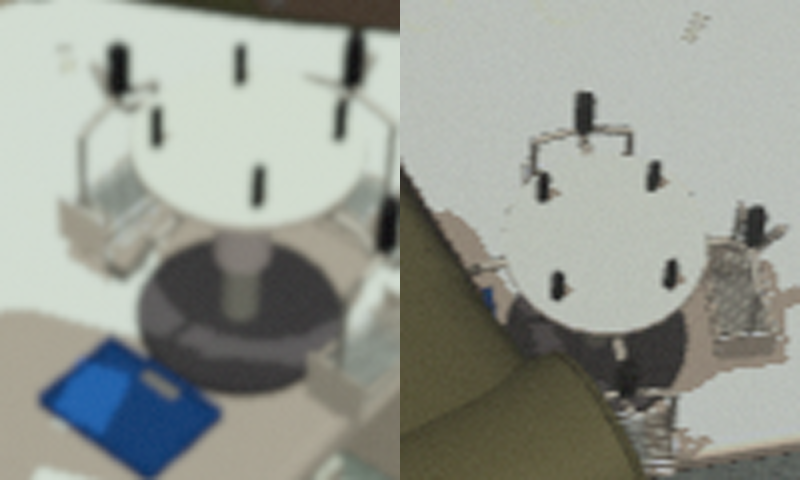

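The scene crop shows pin tops at (240,46), (156,108), (259,167) and (342,98). The top crop (right half) shows them at (143,175), (253,165), (158,276) and (271,264), with the bare hook sticking out left towards the blue tray near (80,265).

```bash
python3 - <<'E'
from h import *
c=shot('scene');t=shot('top')
S=np.array([(240,46),(156,108),(259,167),(342,98)])/4+[275,190]
T=np.array([(253,165),(143,175),(158,276),(271,264)])/4+[304,164]
X=[tri(c,a,t,b) for a,b in zip(S,T)];P=np.array([x[0] for x in X]);print(P.round(1),[round(x[1],1) for x in X])
for n,Q in(('tri',P),('s',np.array([onplane(c,*a,205) for a in S])),('t',np.array([onplane(t,*b,205) for b in T]))):
    A=Q.mean(0)[:2];d=Q[:,:2]-A;print(n,A.round(1),np.hypot(*d.T).round(1),(np.degrees(np.arctan2(d[:,1],d[:,0]))%90+45).round(1))
print('griptop on plane 165 s,t:',onplane(c,216.9,319.4,165),onplane(t,221.6,237.2,165))
b=cv2.inRange(cv2.cvtColor(c['img'],cv2.COLOR_BGR2HSV),(105,120,30),(125,255,255))
k=cv2.convexHull(max(cv2.findContours(b,0,1)[0],key=cv2.contourArea))[:,0]
# base corners seen nearest the camera lie at z=0; top-rim at 14
W=np.array([onplane(c,u,v,0)[:2] for u,v in k]);print(W.round())
m=cv2.dilate(b,np.ones((3,3)))>0;m[:250]=0
H=cloud(c,m);H=H[(H[:,2]<20)];print(len(H),cv2.minAreaRect(H[:,:2].astype(np.float32)),H[:,2].min(),H[:,2].max())
E
```

```text
[[ 511.4 -152.2  201.9]
 [ 517.2  -68.8  200.6]
 [ 430.8  -64.   201.6]
 [ 425.4 -147.8  204.8]] [np.float64(0.4), np.float64(0.0), np.float64(1.0), np.float64(1.6)]
tri [ 471.2 -108.2] [59.6 60.6 59.9 60.5] [87.4 85.6 87.4 85.8]
s [ 469.8 -105.7] [58.9 60.3 60.3 60.6] [87.4 87.8 87.2 89.1]
t [ 469.3 -107.8] [59.5 60.3 60.2 60.1] [87.5 86.1 87.7 86.7]
griptop on plane 165 s,t: [496.47460163 299.14906898 165.        ] [495.86334128 295.45624431 165.        ]
[[523. -32.]
 [492. -38.]
 [469. -37.]
 [434. -28.]
 [430. -22.]
 [430.  14.]
 [432.  42.]
 [438.  47.]
 [500.  43.]
 [516.  42.]
 [529.  39.]
 [534.  34.]
 [533.  -0.]
 [530. -27.]]
954 ((479.9178161621094, 7.126335144042969), (90.71949005126953, 114.07649993896484), 89.58599853515625) -3.772046663308288 19.46099991313224
```

Both views agree: the hook is at 87.2°, the tray at about 86°, and the axis near (470,-106.5). The rack grip is at (496.3,297.4). I'll go over it, down to TCP z≈128, and grip.

Emit:
arm_command(plan=[[0,0.0265,-0.042,0,0],[0,0.0265,-0.042,0,0],[0,0,0,0.05,0],[0,0,0,0.05,0],[0,0,0,0.04,0],[0,0,0,0.0175,0],[0,0,0,0,0],[-1,0,0,0,0],[-1,0,0,0,0],[-1,0,0,0,0],[-1,0,0,0,0]], newtons=25)

```text
clock: 8.55
eef_pos: [496.3, 298.2, 128.2]
eef_rot: [3.142, -0.0, 0.587]
wrist_force: [0.4, -0.0, -2.8]
finger_gap: 13.9
finger_force: 25.0
```

Emit:
arm_command(plan=[[-1,0,0,-0.02,0],[-1,0,0,-0.025,0],[-1,0,0,-0.023,0],[-1,0,0,0,-0.156],[-1,0,0,0,-0.156],[-1,0,0,0,-0.156],[-1,0,0,0,-0.156],[-1,0,0,0,-0.156],[-1,0,0,0,-0.155],[-1,-0.03,-0.0012,0,0],[-1,-0.035,-0.0013,0,0],[-1,-0.035,-0.0013,0,0],[-1,-0.035,-0.0013,0,0],[-1,-0.03,-0.0012,0,0],[-1,0,0,0,0],[-1,0,0,0,0]])

```text
clock: 10.55
eef_pos: [482.0, 134.1, 196.0]
eef_rot: [3.142, -0.0, 1.522]
wrist_force: [0.1, -0.3, -1.9]
finger_gap: 14.1
finger_force: 25.0
```

```bash
python3 - <<'E'
from h import *
c=shot('scene');t=shot('top');s=manip.read_state();p=s['eef_pos'];print(s['clock'],p,s['eef_rot'],s['wrist_force'],s['moment'],s['finger_gap'])
for n,k in(('s',c),('t',t)):
    P=cloud(k,np.ones((480,640),bool));Q=P[(np.hypot(*(P[:,:2]-p[:2]).T)<65)&(P[:,2]<125)&(P[:,2]>95)&(P[:,1]>60)]
    if len(Q)>20: print(n,len(Q),cv2.minAreaRect(Q[:,:2].astype(np.float32)),np.median(Q,0))
cv2.imwrite('pics/crop6.png',np.hstack([cv2.resize(k[0]['img'][k[1]:k[1]+120,k[2]:k[2]+100],None,fx=4,fy=5,interpolation=cv2.INTER_CUBIC) for k in((c,210,245),(t,170,265))]))
E
```

```text
10.65 [481.89493396 134.42578459 195.86209115] [-3.14141356e+00 -7.58859072e-05  1.52264648e+00] [-0.42407521 -0.36495595 -2.43920537] [-0.05965596 -0.09608058 -0.04712951] 13.714036941486503
s 458 ((482.55743408203125, 136.88308715820312), (48.52363586425781, 89.58293914794922), 87.03276824951172) [484.44346076 138.64681019  99.4022236 ]
```

View pics/crop6.png

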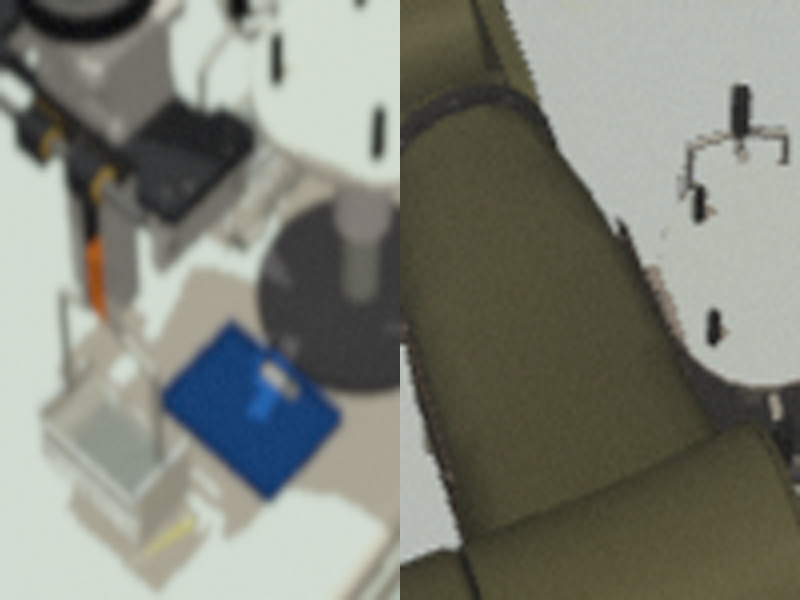

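The rack hangs straight from the gripper and is aligned with the hook at 87°. In the left crop the basket is near (115,450), with the tray to its right. Next is the move inward along the hook line with the bar at about z 188, clear of the hook's end at 166.

Emit:
arm_command(plan=[[-1,-0.02,0,0,0],[-1,-0.022,0,0,0],[-1,-0.022,0,0,0],[-1,-0.022,0,0,0],[-1,-0.022,0,0,0],[-1,-0.0185,0,0,0],[-1,0,0,0,0],[-1,0,0,0,0]])

```text
clock: 11.65
eef_pos: [475.8, 8.1, 195.9]
eef_rot: [-3.141, -0.0, 1.522]
wrist_force: [-1.1, -0.2, -2.0]
finger_gap: 13.6
finger_force: 25.0
```

```bash
python3 - <<'E'
from h import *
c=shot('scene');s=manip.read_state();p=s['eef_pos'];print(s['clock'],p,s['eef_rot'],s['wrist_force'],s['moment'])
cv2.imwrite('pics/crop7.png',cv2.resize(c['img'][190:310,250:370],None,fx=5,fy=5,interpolation=cv2.INTER_CUBIC))
for z in(0,):
  q=np.radians(87.2)
  for r,h in((137,166),(115,140),(115,188)): print(r,h,(np.array(proj(c,(470+r*np.cos(q),-106+r*np.sin(q),h)))-[250,190])*5)
E
```

```text
11.7 [475.77335095   8.1806153  195.89128238] [-3.14145017e+00 -1.72124359e-04  1.52269626e+00] [ 1.01270644  0.51084407 -0.82959178] [-0.01221007 -0.03826057 -0.01831733]
137 166 [259.13853626 323.96897806]
115 140 [288.81639788 336.65322596]
115 188 [288.44083037 269.09800441]
```

View pics/crop7.png

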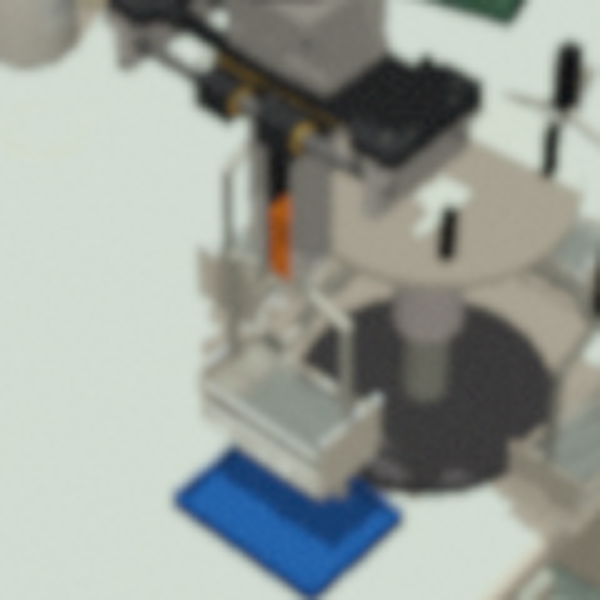

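The rack is over the tray with its bar above the hook, whose end is faintly visible near (262,325) as predicted. There is no contact force. I'll lower it gently.

Emit:
arm_command(plan=[[-1,0,0,0.01,0],[-1,0,0,0.01,0],[-1,0,0,0.01,0],[-1,0,0,0.005,0],[-1,0,0,0.003,0],[-1,0,0,0,0],[-1,0,0,0,0]])

```text
clock: 12.58
eef_pos: [475.9, 7.3, 158.2]
eef_rot: [3.141, 0.0, 1.522]
wrist_force: [-0.3, -0.5, -1.7]
finger_gap: 13.7
finger_force: 25.0
```

Emit:
arm_command(plan=[[-1,0,0,0.001,0],[-1,0,0,0.001,0],[-1,0,0,0.001,0],[-1,0,0,0,0],[-1,0,0,0,0]])

```text
clock: 13.2
eef_pos: [475.9, 7.3, 155.2]
eef_rot: [3.141, -0.0, 1.522]
wrist_force: [-0.5, -0.9, 2.2]
finger_gap: 14.1
finger_force: 25.0
```

Contact came at TCP z 155.2, exactly the predicted seat height, and the hook now carries the weight. I'll open gently and look before withdrawing.

Emit:
arm_command(plan=[[-0.6,0,0,0,0],[-0.5,0,0,0,0],[-0.3,0,0,0,0],[-0.3,0,0,0,0],[-0.3,0,0,-0.01,0],[-0.3,0,0,-0.02,0],[-0.3,0,0,-0.03,0],[-0.3,0,0,-0.04,0],[-0.3,0,0,-0.04,0],[-0.3,0,0,0,0]])

```text
clock: 14.45
eef_pos: [476.5, 7.3, 298.2]
eef_rot: [3.136, 0.0, 1.522]
wrist_force: [0.4, -0.3, 0.2]
finger_gap: 32.5
finger_force: 0.0
```

```bash
python3 - <<'E'
from h import *
c=shot('scene');s=manip.read_state();print(s['clock'],s['eef_pos'],s['wrist_force'],s['finger_gap'])
cv2.imwrite('pics/crop8.png',cv2.resize(c['img'][190:310,250:370],None,fx=5,fy=5,interpolation=cv2.INTER_CUBIC))
b=cv2.inRange(cv2.cvtColor(c['img'],cv2.COLOR_BGR2HSV),(5,150,90),(18,255,255));b[:,:270]=0;b[:200]=0
P=cloud(c,b>0);print(len(P),np.median(P,0))
X=cloud(c,np.ones((480,640),bool));Q=X[(np.hypot(*(X[:,:2]-[475,8]).T)<60)&(X[:,2]<75)&(X[:,2]>52)];print(len(Q),cv2.minAreaRect(Q[:,:2].astype(np.float32)))
E
```

```text
14.5 [475.9151736    7.3136338  296.09808441] [ 0.04519882  0.1847615  -1.50721085] 32.674158815898394
66 [471.09876751  15.32306595 177.44360981]
457 ((476.7200622558594, 10.553133010864258), (48.53889465332031, 88.96357727050781), 86.8978500366211)
```

View pics/crop8.png

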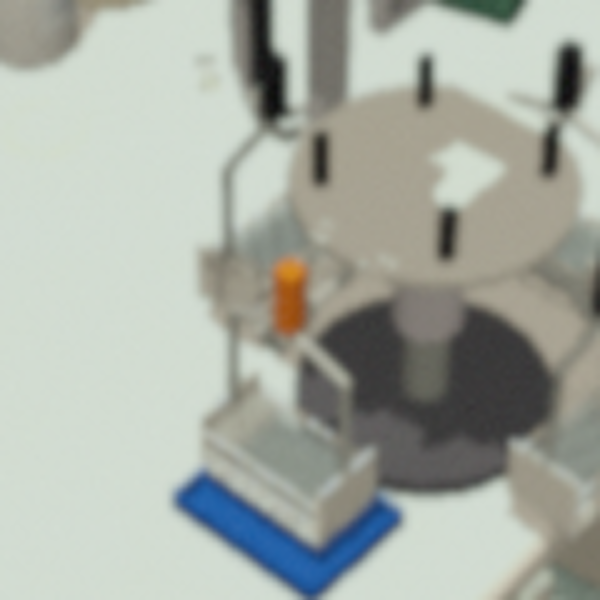

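The rack hangs upright on the hook, centred over the tray (grip at crop (290,295), basket at (290,470)), and the gripper is clear above. I'll let it settle for a second and hand in.

Emit:
arm_command(plan=[[-0.3,0,0,0,0],[-0.3,0,0,0,0],[-0.3,0,0,0,0],[-0.3,0,0,0,0],[-0.3,0,0,0,0],[-0.3,0,0,0,0],[-0.3,0,0,0,0],[-0.3,0,0,0,0]])

```text
clock: 15.5
eef_pos: [475.7, 7.3, 294.9]
eef_rot: [-3.142, 0.0, 1.522]
wrist_force: [0.5, -0.5, 0.2]
finger_gap: 33.1
finger_force: 0.0
```

```bash
python3 -c "
from cell import ticket
print(ticket.sign_off())"
```

```text
the job is handed in; nothing more can be done
None
```

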